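# Turn the drilled plate over on the drilling board

### The arm

A 6-joint arm with a two-finger parallel gripper is mounted at the origin on the work surface. World frame = base frame: x ahead of the robot, y to its left, z up, the work surface at z = 0. Lengths are in m, angles in rad, forces in N, time in s.
With the tool pointing down it reaches from about 0.3 to 0.775 m from the base axis. Payload 14.6 kg.
Tool frame: the origin (TCP) lies at the very end of the fingers, on their centre line; the grasp point (between the pads) lies 19 mm behind it; x points along the fingers, z is the direction in which the jaws open and shut, and the axes are right-handed (so a half turn about x gives the same grasp; the last joint's range is limited). The gripper opens to 94 mm and grips with 3 to 60 N. Pads are 16 mm wide; open, the fingers measure 119 mm over their backs; the gripper's body (75 mm by 177 mm) begins 78 mm behind the grasp point.
Start: joints at [1.094, 0.3, 1.521, -0, 1.321, -0.067], TCP at [0.219, 0.504, 0.205] pointing down, gripper open.
Joint ranges: [-3.03, 3.03], [-0.79, 2.21], [0.23, 2.52], [-1.04, 4.18], [0, 3.07], [-2.55, 2.55]. Speed limits (rad/s): [2.22, 2.22, 2.57, 3.14, 3.14, 3.14].

### API

Orientations are given as a rotation vector (axis times angle).
In Python, from cell import r gives the robot as it stands. The module is installed in compiled form; this text tells all that it offers.
- The arm moves only by the tool play_rows, never from a script. Its argument "rows" is a list that holds one entry, the list of rows, each a list of 7 numbers: the opening, from -1 (shut) to 1 (fully open), then the shift along the world's x, y, z in cm, then the turn, a rotation vector about the world's x, y, z in rad. A call has exactly 5 rows; each row shifts and turns the commanded pose from where the row before left it; what a row does not reach is not made up. A row lasts 1/8 s, in which the tool goes at most 62.5 mm and 10.7 degrees, less where a joint would pass 70% of its speed; a pose out of reach is approached as far as the arm can. A call is refused whole if a number of a shift passes 6.25 or a number of a turn 0.188, either way. A call with a gripper value outside its range is refused whole. The fingers move at their own pace and stop on an object; "newtons" is the grip in N (left out, the last holds). Time passes only in rows, so rows that do not move let the fingers close, or fill a call up. It gives the time, the measured TCP pose, the force and the opening at its end, in the units of the state.
- r.get_obs(): the state, without advancing time (a new reading comes with each control period).
- r.camera(name): name is "side" or "top"; returns a dict with "image" (400x640x3 uint8, blue, green, red), "camera_matrix" (3x3 intrinsics, pixels), "k1" (the pictures are not rectified: a ray, as slopes to the right and down, at radius r is drawn at 1 + k1 r^2 times it, then the intrinsics apply), "R" (3x3) and "t" (3): a world point X has camera coordinates R X + t. Camera axes: x right, y down, z forward; pixel columns grow to the right and rows downward; lengths in m; the calibration is good to about 2 mm. A picture is of the moment at which its call begins. There is no depth.
- r.sign_off(): hands the job in, once; it reports no verdict.
Trained networks look in a picture, given as the dict that the camera call returned (one of the last four; its "shot" number tells which), for a name from the list of things; names that differ only in an ending like _2 or _b are one class to them, and where a whole thing is asked for, a point or a joint stands for the part that bears it (a point fixed in the world has none). Each returns a list of dicts, best first, with "score" (0 to 1); they miss things now and then, are a little off and sometimes report something else, mostly with a low value. They report only what shows in the picture. A call takes as long as a camera call.
- r.trace(target, picture): "pixels" (400x640 bool, what is visible of it) and "rect" ([centre column, centre row, width, height] in pixels, round what is visible of it).
- r.spot_point(target, picture): "uv" ([column, row] in pixels: a listed point, or the origin of a listed thing).
The state is a dict: "time": time; "qpos": joint angles; "joint_velocities": joint speeds; "joint_torque": joint torques, N m; "eef_pos": TCP position; "orientation": TCP orientation; "wrist_force": force on the tool from outside, world axes, zero at the start; "torque": the same for the moment, N m; "gripper_width": opening from 0.0 (shut) to 1.0 (fully open).
Only numpy, scipy, OpenCV 4.12 (cv2) and the standard library are available. Lean on these libraries where they do the work, as an engineer would, in place of code of your own. Each camera call takes 0.05 s, during which the arm holds its last target. There are 200 camera calls.

### The job

The square wooden plate on the low ledge of the drilling board has been drilled from one side. Lever it up on edge against the board's step, lower it over gently, without letting it fall, so that it lies drilled face down on the upper bed, and slide it squarely home against the metal fence, not overhanging the bed's sides. Leave the other things on the bench where they are.

Things in the scene. Friction and masses are not known exactly. Their poses are not given: they have to be found in the camera images.
- board: Fixed wooden drilling board, 200 mm wide (x). Origin on the bench at the foot of its step, mid-width; the plate turns over towards +y. y -90 to 0 mm: low ledge, top z = 40, open bench before it. At y = 0 an upright step to z = 60. y 0 to 200: flat upper bed, z = 60. y 200 to 220: aluminium fence across the full width, top z = 78.
- fence (a point): Point on the fence's face, mid-width, at bed height: board y = 200 mm, z = 60 mm. Axes as the board's.
- plate: Loose square pale wood plate, 140 x 140 x 18 mm, about 0.17 to 0.35 kg; dark counterbores on one face. Origin: centre of the undrilled face; z points out of the drilled face (at z = 18 mm); x, y along its edges. Starts drilled face up, nearly square on the ledge, one edge 3 to 12 mm from the step, the other overhanging 53 to 62 mm, 40 mm above the bench.
- plate_mid (a point): Centre of the plate's thickness. Axes as the plate's. Upright on the ledge the plate stands by itself, top edge 180 mm above the bench. When home: z down, this point at board y = 130 mm, z = 69 mm.
- offcut: Bystander: dark wood offcut 50 x 130 x 30 mm beside the board. Origin under its centre.
- tin: Bystander: grey tin, 68 mm across, 60 mm high, beside the board. Origin under its centre.
- tape: Bystander: black tape measure 65 x 65 x 34 mm, on the robot's side of the board. Origin under its centre.
- wrench: Bystander: 200 mm wrench lying on the bench. Origin under its centre.
- hammer: Bystander: hammer lying on the bench. Origin under its centre.
- jar: Bystander: glass jar, 80 mm across, 110 mm high. Origin under its centre.
- steelbar: Bystander: steel bar 180 x 30 x 30 mm. Origin under its centre.

How it is judged:
On the way, in this order (a step that is already met when the one before it is completed fails the run):
1. the plate is up on edge (angle between plate's own z axis and vertical between 1.2 and 1.95 rad), for 0.2 s.
2. the plate lies drilled face down on the upper bed (angle between plate's own z axis and vertical above 3.05 rad and z of plate in the frame of board between 0.071 and 0.085 m), for 0.1 s.
At the end, for the whole second after the job is handed in: The plate lies flat on the upper bed with its drilled face down (within 5 degrees), its edge against the fence (gap under 4 mm) and square to it (within 0.05 rad), its centre within 32 mm of the board's middle line, at rest (all of step 2 and y of plate in the frame of board between 0.126 and 0.134 m and x of plate in the frame of board between -0.032 and 0.032 m and (angle between the x axis of plate and the x axis of board, either way round below 0.05 rad or angle between the y axis of plate and the x axis of board, either way round below 0.05 rad) and linear speed of plate below 0.01 m/s and angular speed of plate below 0.05 rad/s); the robot touches nothing.
It fails at once if the plate falls or slaps down (turns faster than 8 rad/s) (angular speed of plate above 8 rad/s).
It fails at once if a bystander is moved by more than 30 mm (distance of any of offcut, tin, tape, wrench, hammer, jar, steelbar from where it was at the start of the episode above 0.03 m).
It also fails if it takes over 72 s, if anything falls off the work surface, if the arm or the gripper's body presses on something with over 40 N, if the wrist force passes 120 N, or if a joint passes its speed limit or range.

## Working session

There is one attempt and no reset: what is moved stays moved. The work goes in short steps, Python scripts to look and compute and a tool call to move; the robot and the scene stay as the last step left them, time stands still between calls to the robot, and variables do not carry over. Pictures are saved under pics/ and viewed, about 8 in all and at most 12, crops included, and the job is handed in when it is done.

Besides the shell and the picture viewer there is one more tool, called in YAML: its name, and indented under it one key for each argument. play_rows: Moves the arm, as the interface text tells. Its arguments: {"type":"object","properties":{"rows":{"type":"array","items":{"type":"array","items":{"type":"array","items":{"type":"number"}}}},"newtons":{"type":"number"}},"required":["rows"]}

```bash
mkdir -p pics; cat > h.py <<'E'
import numpy as np, cv2
from cell import r
def ray(p,uv):
    K=p["camera_matrix"]; d=np.array([(uv[0]-K[0,2])/K[0,0],(uv[1]-K[1,2])/K[1,1]]); s=d.copy()
    for _ in range(20): s=d/(1+p["k1"]*(s@s))
    R=np.array(p["R"]); return -R.T@np.array(p["t"]), R.T@np.array([s[0],s[1],1])
def onz(p,uv,z):
    c,d=ray(p,uv); return c+d*(z-c[2])/d[2]
def proj(p,X):
    c=np.array(p["R"])@np.array(X)+np.array(p["t"]); s=c[:2]/c[2]; s=s*(1+p["k1"]*(s@s)); K=p["camera_matrix"]
    return np.array([K[0,0]*s[0]+K[0,2],K[1,1]*s[1]+K[1,2]])
E
python3 - <<'E'
from h import *
o=r.get_obs(); print(o)
P={}
for n in("top","side"):
    p=r.camera(n); P[n]=p; cv2.imwrite(f"pics/{n}0.png",p["image"]); print(n,-np.array(p["R"]).T@p["t"],p["k1"],p["camera_matrix"][0,0])
    for t in("board","plate","plate_mid","fence","offcut","tin","tape","wrench","hammer","jar","steelbar"):
        q=r.spot_point(t,p)
        if q: print(n,t,np.round(q[0]["uv"],1),round(q[0]["score"],2), np.round(onz(p,q[0]["uv"],{"plate":.04,"plate_mid":.049,"fence":.06}.get(t,0)),3))
E
```

```text
{'time': 0.0, 'qpos': array([ 1.09437525e+00,  3.00486678e-01,  1.52156302e+00, -8.50644686e-06,
        1.32067582e+00, -6.66402928e-02]), 'joint_velocities': array([-1.50406171e-03, -5.17546215e-04,  7.24806418e-05, -5.77806758e-04,
       -3.17183038e-05,  7.60026438e-04]), 'joint_torque': array([-1.82235333e-03, -5.31833982e+01, -3.52713776e+01,  7.07140379e-02,
        2.46026705e-02, -1.17096047e-04]), 'eef_pos': array([0.21903496, 0.50423145, 0.20488542]), 'orientation': array([-0.90287012,  1.37664561,  0.90194207]), 'wrist_force': array([-0.38401675,  0.24982638, -0.65086466]), 'torque': array([-0.01149561,  0.01263844,  0.03321154]), 'gripper_width': 0.99710378140806}
top [0.48221593 0.01636561 1.25469782] -0.05035799086888456 415.67625378606186
top board [348.3 213.8] 0.86 [ 0.509 -0.069  0.   ]
top plate [374.1 209.5] 0.97 [ 0.522 -0.142  0.04 ]
top plate_mid [375.8 207.3] 0.93 [ 0.528 -0.146  0.049]
top fence [278.  220.6] 0.91 [0.486 0.136 0.06 ]
top offcut [355.  155.2] 0.65 [ 0.688 -0.088  0.   ]
top tin [291.6 153. ] 0.75 [0.692 0.105 0.   ]
top wrench [471.  210.2] 0.65 [ 0.525 -0.443  0.   ]
top hammer [164.  270.3] 0.79 [0.33  0.484 0.   ]
top jar [169.9 214.5] 0.83 [0.499 0.472 0.   ]
top steelbar [466.6 279.8] 0.77 [ 0.315 -0.428  0.   ]
side [ 0.4633118  -1.24696359  0.97013656] 0.017936061783902987 498.70375417724426
side board [315.2 231.4] 0.56 [ 0.506 -0.075  0.   ]
side plate [322.7 237.1] 0.58 [ 0.525 -0.15   0.04 ]
side plate_mid [323.1 232.6] 0.73 [ 0.527 -0.14   0.049]
side fence [303.2 177.1] 0.61 [0.475 0.136 0.06 ]
side offcut [376.5 232.9] 0.86 [ 0.692 -0.09   0.   ]
side tin [369.7 197.5] 0.64 [0.695 0.094 0.   ]
side tape [258.1 211.5] 0.82 [ 0.327  0.033 -0.   ]
side wrench [327.7 329. ] 0.77 [ 0.522 -0.448  0.   ]
side hammer [263.1 146.4] 0.66 [0.324 0.45  0.   ]
side jar [307.5 143.9] 0.63 [0.497 0.463 0.   ]
side steelbar [245.3 328.2] 0.93 [ 0.321 -0.436  0.   ]
```

```bash
python3 - <<'E'
import cv2
a=cv2.imread("pics/top0.png")[110:310,210:450]; b=cv2.imread("pics/side0.png")[140:320,220:440]
a=cv2.resize(a,(720,600),interpolation=cv2.INTER_CUBIC); b=cv2.resize(b,(733,600),interpolation=cv2.INTER_CUBIC)
cv2.imwrite("pics/a.png",a);cv2.imwrite("pics/b.png",b)
E
```

```text
(no output)
```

View pics/a.png

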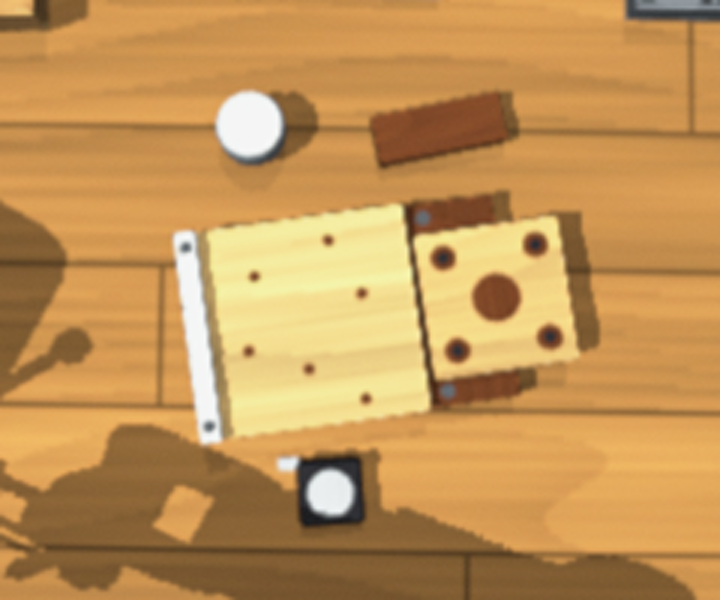

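View pics/b.png

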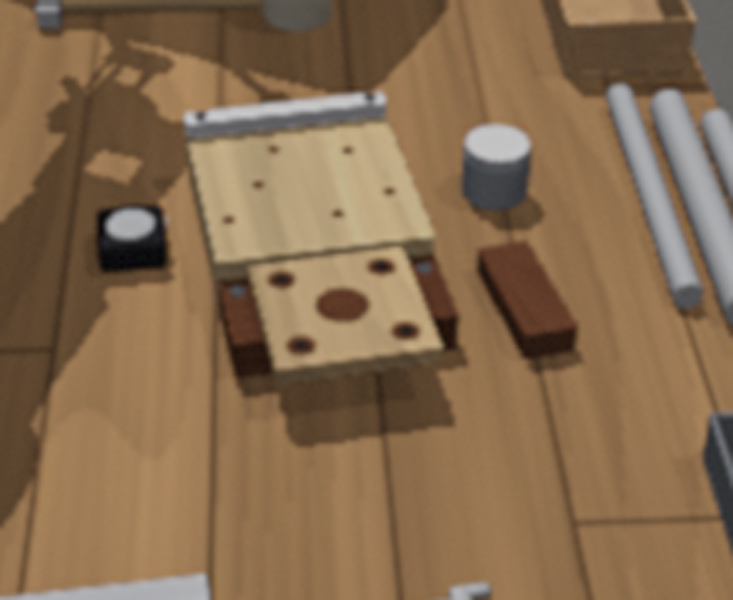

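```bash
python3 - <<'E'
from h import *
from scipy.optimize import least_squares
from scipy.spatial.transform import Rotation as R
pt=r.camera("top"); ps=r.camera("side")
T=lambda c:((np.array(c)+.5)/3-.5+[210,110]); S=lambda c:((np.array(c)+.5)/3.3333-.5+[220,140])
def fit(obs,x0):
    def f(x):
        c,s=np.cos(x[2]),np.sin(x[2]); e=[]
        for p,u,(a,b,z) in obs: e+=list(proj(p,[x[0]+c*a-s*b,x[1]+s*a+c*b,z])-u)
        return e
    s=least_squares(f,x0,loss="soft_l1"); print(np.round(s.x,4)); print(np.round(np.reshape(f(s.x),(-1,2)),1).tolist()); return s.x
b=fit([(pt,T((405,205)),(.1,0,.06)),(pt,T((433,410)),(-.1,0,.06)),(pt,T((195,232)),(.1,.2,.078)),(pt,T((220,440)),(-.1,.2,.078)),(pt,T((175,233)),(.1,.22,.078)),(pt,T((200,443)),(-.1,.22,.078)),
 (ps,S((216,267)),(-.1,0,.06)),(ps,S((433,240)),(.1,0,.06))],[.5,-.07,.1])
p=fit([(pt,T((413,235)),(.07,.07,.058)),(pt,T((555,214)),(.07,-.07,.058)),(pt,T((580,355)),(-.07,-.07,.058)),(pt,T((433,380)),(-.07,.07,.058)),
 (ps,S((248,263)),(-.07,.07,.058)),(ps,S((403,247)),(.07,.07,.058)),(ps,S((442,347)),(.07,-.07,.058)),(ps,S((275,372)),(-.07,-.07,.058))],[.52,-.14,.1])
c,s=np.cos(b[2]),np.sin(b[2]); d=p[:2]-b[:2]; print("plate in board",c*d[0]+s*d[1],-s*d[0]+c*d[1],p[2]-b[2])
M=R.from_rotvec(r.get_obs()["orientation"]).as_matrix(); print(np.round(M,3))
np.save("board.npy",b)
E
```

```text
[ 0.5128 -0.0673  0.1455]
[[-0.3, -0.2], [-0.3, 0.5], [0.3, -0.7], [0.9, 0.2], [0.0, -0.1], [0.5, 0.1], [-0.4, -1.6], [0.2, -1.2]]
[ 0.5244 -0.1424  0.1597]
[[0.1, 0.0], [0.6, 0.1], [-0.2, 1.0], [0.7, -0.2], [0.3, 0.4], [-0.2, -0.6], [0.0, -0.6], [0.6, -1.3]]
plate in board 0.0006526260180634274 -0.0760299322464698 0.014223072751579524
[[ 0.    -0.917  0.398]
 [-0.     0.398  0.917]
 [-1.    -0.    -0.   ]]
```

```bash
cat >> h.py <<'E'
from scipy.spatial.transform import Rotation as Ro
B=np.load("board.npy"); RB=Ro.from_euler("z",B[2])
def b2w(p): return RB.apply(np.array(p)/1e3)+[B[0],B[1],0]
def w2b(p): return RB.inv().apply(np.array(p)-[B[0],B[1],0])*1e3
R0=np.array([[0,-1,0],[0,0,1],[-1,0,0]],float)  # tool down, jaws along board y
def ori(phi): return RB*Ro.from_euler("x",phi,degrees=True)*Ro.from_matrix(R0)
def state():
    o=r.get_obs(); A=RB.inv()*Ro.from_rotvec(o["orientation"])
    x=A.as_matrix()[:,0]; e=(ori(np.degrees(np.arctan2(x[1],-x[2]))).inv()*Ro.from_rotvec(o["orientation"])).magnitude()
    print("t",round(o["time"],2),"TCPb",np.round(w2b(o["eef_pos"]),1),"phi",round(np.degrees(np.arctan2(x[1],-x[2])),1),"err",round(e,3),"w",round(o["gripper_width"]*94,1),"F",np.round(o["wrist_force"],1),"q",np.round(o["qpos"],2)); return o
def plan(way):
    "way: list of (board pos mm, phi deg, rows); prints per-row shift cm and turn, from the measured pose"
    o=state(); p=o["eef_pos"]; R=Ro.from_rotvec(o["orientation"])
    for q,phi,n in way:
        w=b2w(q); T=ori(phi); print(n,"rows:",np.round((w-p)*100/n,2).tolist(),np.round((T*R.inv()).as_rotvec()/n,3).tolist()); p,R=w,T
E
python3 - <<'E'
from h import *
plan([((0,-190,200),54,15),((0,-190,43),54,5),((0,-102,43),54,5)])
E
```

```text
t 1.3 TCPb [-207.6  608.3  205.5] phi -0.0 err 0.555 w 94.2 F [ 0.2 -0.3  0.3] q [ 1.09  0.3   1.52 -0.    1.32 -0.07]
15 rows: [2.14, -5.06, -0.04] [0.063, -0.008, 0.034]
5 rows: [0.0, 0.0, -3.14] [0.0, 0.0, 0.0]
5 rows: [-0.26, 1.74, 0.0] [0.0, 0.0, 0.0]
```

play_rows:
  rows:
    - [[0.4,2.14,-5.06,0,0.063,-0.008,0.034],[0.4,2.14,-5.06,0,0.063,-0.008,0.034],[0.4,2.14,-5.06,0,0.063,-0.008,0.034],[0.4,2.14,-5.06,0,0.063,-0.008,0.034],[0.4,2.14,-5.06,0,0.063,-0.008,0.034]]

```text
time: 1.92
eef_pos: [0.3264, 0.25, 0.2059]
orientation: [-0.797, 1.091, 1.188]
wrist_force: [1.4, 0.4, 0.1]
gripper_width: 0.7
```

play_rows:
  rows:
    - [[0.4,2.14,-5.06,0,0.063,-0.008,0.034],[0.4,2.14,-5.06,0,0.063,-0.008,0.034],[0.4,2.14,-5.06,0,0.063,-0.008,0.034],[0.4,2.14,-5.06,0,0.063,-0.008,0.034],[0.4,2.14,-5.06,0,0.063,-0.008,0.034]]

```text
time: 2.55
eef_pos: [0.4335, -0.0032, 0.2058]
orientation: [-0.673, 0.79, 1.438]
wrist_force: [0.5, 0.9, 0.4]
gripper_width: 0.699
```

play_rows:
  rows:
    - [[0.4,2.14,-5.06,0,0.063,-0.008,0.034],[0.4,2.14,-5.06,0,0.063,-0.008,0.034],[0.4,2.14,-5.06,0,0.063,-0.008,0.034],[0.4,2.14,-5.06,0,0.063,-0.008,0.034],[0.4,2.14,-5.06,0,0.063,-0.008,0.034]]

```text
time: 3.18
eef_pos: [0.5402, -0.2555, 0.2054]
orientation: [-0.534, 0.47, 1.655]
wrist_force: [0.3, 0.1, 1.6]
gripper_width: 0.701
```

```bash
python3 - <<'E'
from h import *
plan([((0,-190,200),54,5),((0,-190,43),54,5),((0,-102,43),54,5)])
E
```

```text
t 3.17 TCPb [-2.000e-01 -1.902e+02  2.054e+02] phi 54.0 err 0.006 w 65.9 F [0.3 0.1 1.6] q [-0.74  0.84  0.96  0.62  2.07 -2.36]
5 rows: [0.0, 0.01, -0.11] [0.0, -0.001, 0.0]
5 rows: [0.0, 0.0, -3.14] [0.0, 0.0, 0.0]
5 rows: [-0.26, 1.74, 0.0] [0.0, 0.0, 0.0]
```

play_rows:
  rows:
    - [[0.4,0,0,-3.2,0,0,0],[0.4,0,0,-3.2,0,0,0],[0.4,0,0,-3.2,0,0,0],[0.4,0,0,-3.2,0,0,0],[0.4,0,0,-3.4,0,0,0]]

```text
time: 3.8
eef_pos: [0.5399, -0.2538, 0.0424]
orientation: [-0.535, 0.472, 1.654]
wrist_force: [-0.2, -0.4, 0.4]
gripper_width: 0.7
```

```bash
python3 - <<'E'
from h import *
plan([((0,-102,43),54,5)])
p=r.camera("side"); cv2.imwrite("pics/c.png",cv2.resize(p["image"][140:360,200:480],(763,600)))
E
```

```text
t 3.8 TCPb [  -0.2 -188.5   42.4] phi 53.9 err 0.006 w 65.8 F [-0.2 -0.4  0.4] q [-0.74  1.02  1.03  0.56  1.86 -2.51]
5 rows: [-0.25, 1.71, 0.01] [0.001, -0.001, 0.0]
```

View pics/c.png

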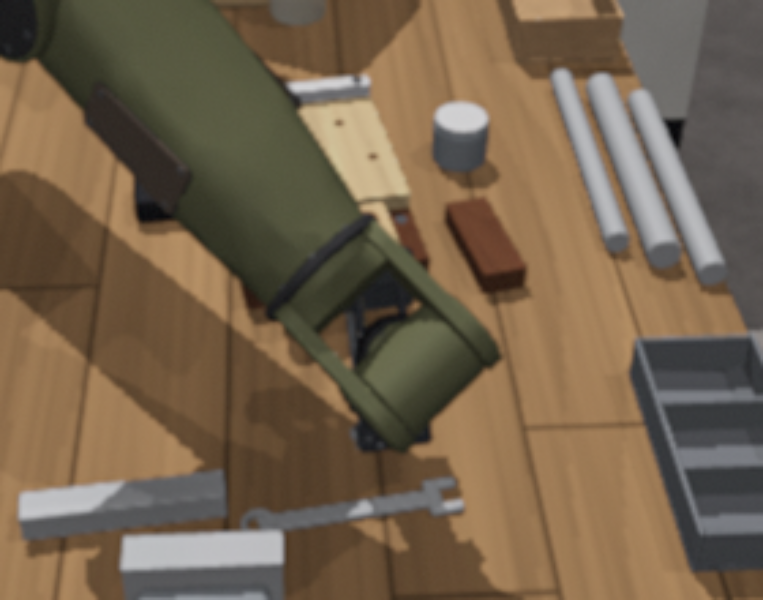

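play_rows:
  rows:
    - [[0.4,-0.25,1.7,0,0,0,0],[0.4,-0.25,1.7,0,0,0,0],[0.4,-0.25,1.7,0,0,0,0],[0.4,-0.25,1.7,0,0,0,0],[0.4,-0.25,1.7,0,0,0,0]]

```text
time: 4.47
eef_pos: [0.5274, -0.1683, 0.0441]
orientation: [-0.535, 0.472, 1.654]
wrist_force: [1.5, -0.4, -0.1]
gripper_width: 0.7
```

```bash
python3 - <<'E'
from h import *
# tip = TCP - 33*(.588,.809); arc of the tip, radius 115 about (-3,40)
W=[]
import math
for b in (8,17,26,36): W.append(((0,-3-115*math.cos(math.radians(b))+19.4,40+115*math.sin(math.radians(b))+26.7),54,3))
plan(W)
E
```

```text
t 4.47 TCPb [-1.000e-01 -1.021e+02  4.410e+01] phi 53.9 err 0.006 w 65.8 F [ 1.5 -0.4 -0.1] q [-0.66  0.89  1.27  0.6   1.72 -2.51]
3 rows: [-0.02, 0.15, 1.29] [0.001, -0.002, 0.0]
3 rows: [-0.02, 0.13, 0.59] [0.0, 0.0, 0.0]
3 rows: [-0.03, 0.22, 0.56] [0.0, 0.0, 0.0]
3 rows: [-0.05, 0.34, 0.57] [0.0, 0.0, 0.0]
```

play_rows:
  rows:
    - [[0.4,0,0.1,1.3,0,0,0],[0.4,0,0.1,1.2,0,0,0],[0.4,-0.02,0.15,0.7,0,0,0],[0.4,-0.02,0.15,0.7,0,0,0],[0.4,-0.02,0.14,0.6,0,0,0]]

```text
time: 5.1
eef_pos: [0.5268, -0.1625, 0.0889]
orientation: [-0.534, 0.472, 1.654]
wrist_force: [0.3, -0.8, -1.4]
gripper_width: 0.699
```

play_rows:
  rows:
    - [[0.4,-0.02,0.14,0.6,0,0,0],[0.4,-0.03,0.2,0.6,0,0,0],[0.4,-0.03,0.22,0.6,0,0,0],[0.4,-0.03,0.25,0.6,0,0,0],[0.4,-0.05,0.3,0.6,0,0,0]]

```text
time: 5.72
eef_pos: [0.5252, -0.1511, 0.1189]
orientation: [-0.535, 0.472, 1.654]
wrist_force: [0.6, -2.0, -0.4]
gripper_width: 0.7
```

```bash
python3 - <<'E'
from h import *
state()
p=r.camera("top"); q=r.camera("side")
cv2.imwrite("pics/d.png",np.hstack([cv2.resize(p["image"][130:290,240:440],(400,320)),cv2.resize(q["image"][160:320,250:450],(400,320))]))
E
```

```text
t 5.72 TCPb [ 1.000e-01 -8.470e+01  1.189e+02] phi 53.9 err 0.006 w 65.8 F [ 0.6 -2.  -0.4] q [-0.64  0.76  1.31  0.62  1.79 -2.44]
```

View pics/d.png

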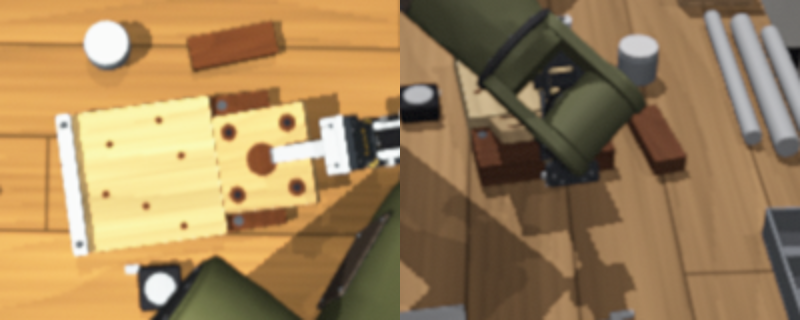

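play_rows:
  rows:
    - [[0.4,-0.05,0.35,0.55,0,0,0],[0.4,-0.05,0.35,0.55,0,0,0],[0.4,-0.05,0.35,0.5,0,0,0],[0.4,0,0,0,0,0,0],[0.23,0.03,-0.23,-0.32,0,0,0]]
  newtons: 20

```text
time: 6.45
eef_pos: [0.524, -0.1431, 0.1312]
orientation: [-0.535, 0.471, 1.654]
wrist_force: [0.7, -1.8, -0.7]
gripper_width: 0.635
```

play_rows:
  rows:
    - [[0.06,0.03,-0.23,-0.32,0,0,0],[-0.11,0.03,-0.23,-0.32,0,0,0],[-0.28,0.03,-0.23,-0.32,0,0,0],[-0.45,0.03,-0.23,-0.32,0,0,0],[-0.45,0,0,0,0,0,0]]

```text
time: 7.08
eef_pos: [0.5251, -0.1524, 0.1181]
orientation: [-0.534, 0.472, 1.654]
wrist_force: [0.3, -1.1, -1.5]
gripper_width: 0.276
```

```bash
python3 - <<'E'
from h import *
state()
E
```

```text
t 7.08 TCPb [-1.000e-01 -8.600e+01  1.181e+02] phi 53.9 err 0.007 w 26.0 F [ 0.3 -1.1 -1.5] q [-0.64  0.76  1.3   0.62  1.79 -2.44]
```

play_rows:
  rows:
    - [[-0.6,0.02,-0.12,-0.16,0,0,0],[-0.8,0.02,-0.12,-0.16,0,0,0],[-1,0,0,0,0,0,0],[-1,0,0,0,0,0,0],[-1,0,0,0,0,0,0]]
  newtons: 30

```text
time: 7.7
eef_pos: [0.5256, -0.1547, 0.1152]
orientation: [-0.535, 0.472, 1.654]
wrist_force: [0.3, -2.9, -4.0]
gripper_width: 0.191
```

```bash
python3 - <<'E'
from h import *
state()
p=r.camera("top")
cv2.imwrite("pics/e.png",cv2.resize(p["image"][140:280,250:430],(720,560)))
E
```

```text
t 7.7 TCPb [  0.  -88.4 115.2] phi 53.9 err 0.007 w 18.0 F [ 0.3 -2.9 -4. ] q [-0.64  0.77  1.3   0.62  1.79 -2.45]
```

View pics/e.png

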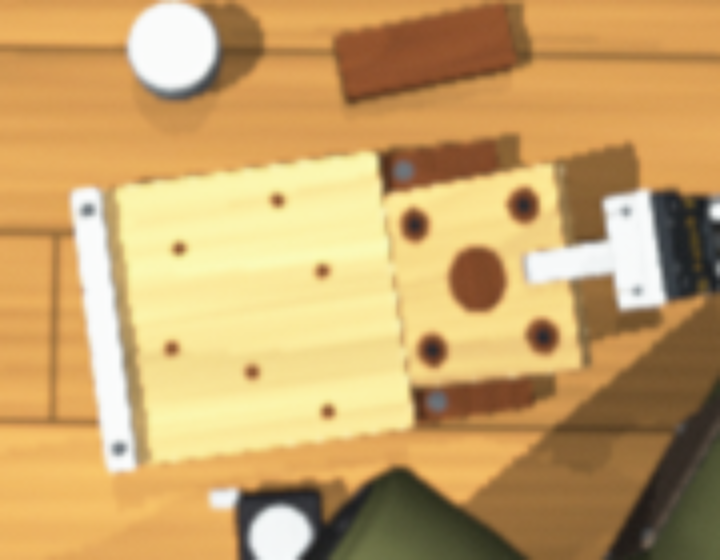

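```bash
python3 - <<'E'
from h import *
plan([((0,-98,155),54,5),((0,-55,205),0,10)])
E
```

```text
t 7.75 TCPb [  0.  -88.4 115.2] phi 53.9 err 0.007 w 18.7 F [ 1.4 -2.5 -4.9] q [-0.64  0.77  1.3   0.62  1.79 -2.45]
5 rows: [0.03, -0.19, 0.8] [0.001, -0.001, 0.0]
10 rows: [-0.06, 0.43, 0.5] [-0.093, -0.014, 0.0]
```

play_rows:
  rows:
    - [[-1,0.03,-0.19,0.8,0,0,0],[-1,0.03,-0.19,0.8,0,0,0],[-1,0.03,-0.19,0.8,0,0,0],[-1,0.03,-0.19,0.8,0,0,0],[-1,0.03,-0.19,0.8,0,0,0]]

```text
time: 8.38
eef_pos: [0.5271, -0.1643, 0.1559]
orientation: [-0.534, 0.472, 1.654]
wrist_force: [-0.4, -0.6, -4.0]
gripper_width: 0.19
```

play_rows:
  rows:
    - [[-1,-0.06,0.43,0.5,-0.093,-0.014,0],[-1,-0.06,0.43,0.5,-0.093,-0.014,0],[-1,-0.06,0.43,0.5,-0.093,-0.014,0],[-1,-0.06,0.43,0.5,-0.093,-0.014,0],[-1,-0.06,0.43,0.5,-0.093,-0.014,0]]

```text
time: 9.0
eef_pos: [0.524, -0.1426, 0.1809]
orientation: [-0.932, 0.813, 1.519]
wrist_force: [-0.3, -0.2, -3.8]
gripper_width: 0.194
```

play_rows:
  rows:
    - [[-1,-0.06,0.43,0.5,-0.093,-0.014,0],[-1,-0.06,0.43,0.5,-0.093,-0.014,0],[-1,-0.06,0.43,0.5,-0.093,-0.014,0],[-1,-0.06,0.43,0.5,-0.093,-0.014,0],[-1,-0.06,0.43,0.5,-0.093,-0.014,0]]

```text
time: 9.62
eef_pos: [0.5209, -0.1208, 0.2059]
orientation: [-1.314, 1.141, 1.311]
wrist_force: [-0.8, -0.7, -3.6]
gripper_width: 0.193
```

play_rows:
  rows:
    - [[-1,0,0,0,0,0,0],[-1,0,0,0,0,0,0],[-1,0,0,0,0,0,0],[-1,0,0,0,0,0,0],[-1,0,0,0,0,0,0]]

```text
time: 10.25
eef_pos: [0.521, -0.1214, 0.2051]
orientation: [-1.312, 1.139, 1.312]
wrist_force: [0.7, 1.0, -3.6]
gripper_width: 0.192
```

```bash
python3 - <<'E'
from h import *
state()
p=r.camera("side")
for k in r.trace("plate",p)[:2]: print(k["score"],k["rect"])
# expected underside-face centre for insertion 25/35
for ins in(25,35): print(ins,proj(p,b2w(w2b(r.get_obs()["eef_pos"])+[0,-9,ins-70])))
print(r.spot_point("plate",p)[:1])
cv2.imwrite("pics/f.png",cv2.resize(p["image"][110:330,210:470],(709,600)))
E
```

```text
t 10.25 TCPb [  0.3 -54.7 205.1] phi 0.0 err 0.005 w 18.0 F [ 0.7  1.  -3.6] q [-0.3   0.27  1.56  0.    1.31 -2.01]
0.7 [322.9, 196.3, 53.6, 45.8]
25 [321.65657165 199.35527753]
35 [321.6730013  196.41778703]
[{'uv': [320.1, 199.6], 'score': 0.83}]
```

View pics/f.png

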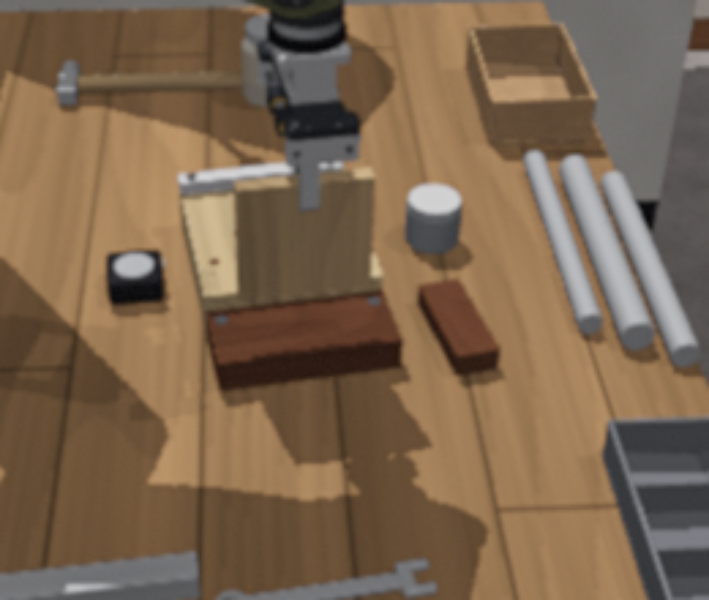

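```bash
python3 - <<'E'
from h import *
plan([((0,45,210),-30,10),((0,119,140),-60,10)])
E
```

```text
t 10.4 TCPb [  0.4 -54.5 205.2] phi -0.0 err 0.004 w 18.0 F [-0.7 -0.4 -3.3] q [-0.3   0.27  1.56 -0.    1.31 -2.01]
10 rows: [-0.15, 0.98, 0.05] [-0.052, -0.007, 0.0]
10 rows: [-0.11, 0.73, -0.7] [-0.052, -0.008, 0.0]
```

play_rows:
  rows:
    - [[-1,-0.15,0.98,0.05,-0.052,-0.007,0],[-1,-0.15,0.98,0.05,-0.052,-0.007,0],[-1,-0.15,0.98,0.05,-0.052,-0.007,0],[-1,-0.15,0.98,0.05,-0.052,-0.007,0],[-1,-0.15,0.98,0.05,-0.052,-0.007,0]]

```text
time: 11.02
eef_pos: [0.5135, -0.0717, 0.2079]
orientation: [-1.518, 1.319, 1.163]
wrist_force: [0.5, 0.6, -3.3]
gripper_width: 0.19
```

play_rows:
  rows:
    - [[-1,-0.15,0.98,0.05,-0.052,-0.007,0],[-1,-0.15,0.98,0.05,-0.052,-0.007,0],[-1,-0.15,0.98,0.05,-0.052,-0.007,0],[-1,-0.15,0.98,0.05,-0.052,-0.007,0],[-1,-0.15,0.98,0.05,-0.052,-0.007,0]]

```text
time: 11.65
eef_pos: [0.506, -0.0227, 0.2103]
orientation: [-1.713, 1.491, 0.989]
wrist_force: [0.2, -0.3, -2.0]
gripper_width: 0.19
```

```bash
python3 - <<'E'
from h import *
plan([((0,119,140),-60,10)])
E
```

```text
t 11.65 TCPb [-2.000e-01  4.510e+01  2.103e+02] phi -30.1 err 0.006 w 17.9 F [ 0.2 -0.3 -2. ] q [ 0.15  0.22  1.7  -0.55  1.28 -1.38]
10 rows: [-0.11, 0.73, -0.7] [-0.052, -0.008, 0.001]
```

play_rows:
  rows:
    - [[-1,-0.11,0.73,-0.7,-0.052,-0.008,0],[-1,-0.11,0.73,-0.7,-0.052,-0.008,0],[-1,-0.11,0.73,-0.7,-0.052,-0.008,0],[-1,-0.11,0.73,-0.7,-0.052,-0.008,0],[-1,-0.11,0.73,-0.7,-0.052,-0.008,0]]

```text
time: 12.28
eef_pos: [0.5006, 0.0138, 0.1751]
orientation: [-1.9, 1.651, 0.783]
wrist_force: [0.2, 0.1, -3.3]
gripper_width: 0.19
```

```bash
python3 - <<'E'
from h import *
plan([((0,119,140),-60,5)])
E
```

```text
t 12.28 TCPb [ -0.3  82.  175.1] phi -45.2 err 0.006 w 17.8 F [ 0.2  0.1 -3.3] q [ 0.34  0.35  1.73 -0.8   1.34 -1.07]
5 rows: [-0.1, 0.73, -0.7] [-0.051, -0.007, 0.001]
```

```bash
python3 - <<'E'
from h import *
plan([((0,113,136),-55,5)])
E
```

```text
t 12.28 TCPb [ -0.3  82.  175.1] phi -45.2 err 0.006 w 17.8 F [ 0.2  0.1 -3.3] q [ 0.34  0.35  1.73 -0.8   1.34 -1.07]
5 rows: [-0.08, 0.61, -0.78] [-0.034, -0.005, 0.001]
```

play_rows:
  rows:
    - [[-1,-0.08,0.61,-0.78,-0.034,-0.005,0],[-1,-0.08,0.61,-0.78,-0.034,-0.005,0],[-1,-0.08,0.61,-0.78,-0.034,-0.005,0],[-1,-0.08,0.61,-0.78,-0.034,-0.005,0],[-1,-0.08,0.61,-0.78,-0.034,-0.005,0]]

```text
time: 12.9
eef_pos: [0.4966, 0.0442, 0.1359]
orientation: [-2.015, 1.751, 0.634]
wrist_force: [-0.2, 0.3, -2.7]
gripper_width: 0.187
```

play_rows:
  rows:
    - [[-1,0,0,-0.15,0,0,0],[-1,0,0,-0.15,0,0,0],[-1,0,0,-0.1,0,0,0],[-1,0,0,-0.1,0,0,0],[-1,0,0,0,0,0,0]]

```text
time: 13.52
eef_pos: [0.4966, 0.0437, 0.1314]
orientation: [-2.015, 1.751, 0.635]
wrist_force: [0.4, -0.4, -3.1]
gripper_width: 0.19
```

```bash
python3 - <<'E'
from h import *
state()
p=r.camera("side"); q=r.camera("top")
cv2.imwrite("pics/g.png",np.hstack([cv2.resize(p["image"][140:280,250:410],(400,350),interpolation=2),cv2.resize(q["image"][150:290,230:390],(400,350),interpolation=2)]))
E
```

```text
t 13.53 TCPb [1.000e-01 1.122e+02 1.314e+02] phi -55.0 err 0.006 w 17.8 F [ 0.4 -0.4 -3.1] q [ 0.45  0.5   1.73 -0.91  1.41 -0.87]
```

View pics/g.png

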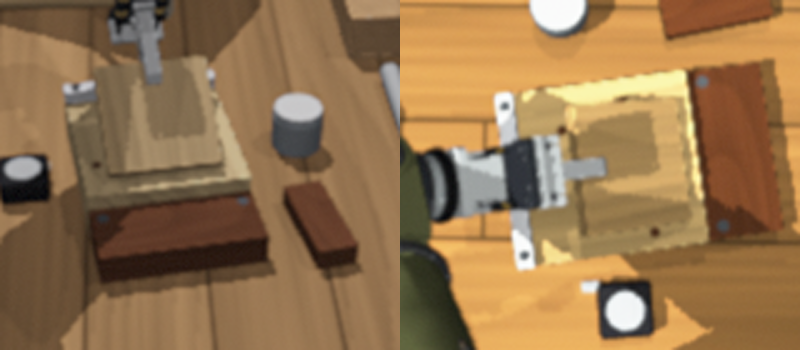

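play_rows:
  rows:
    - [[-1,0,0,-0.1,0,0,0],[-1,0,0,-0.1,0,0,0],[-1,0,0,-0.1,0,0,0],[-1,0,0,0,0,0,0],[-1,0,0,0,0,0,0]]

```text
time: 14.25
eef_pos: [0.4967, 0.044, 0.1291]
orientation: [-2.016, 1.751, 0.633]
wrist_force: [-2.7, 4.4, 5.8]
gripper_width: 0.186
```

play_rows:
  rows:
    - [[-1,0,0,-0.1,0,0,0],[-1,0,0,-0.1,0,0,0],[-1,0,0,0,0,0,0],[-1,0,0,0,0,0,0],[-1,0,0,0,0,0,0]]

```text
time: 14.88
eef_pos: [0.4971, 0.0443, 0.1283]
orientation: [-2.016, 1.75, 0.631]
wrist_force: [-6.3, 10.6, 15.9]
gripper_width: 0.19
```

play_rows:
  rows:
    - [[-1,0,0,0.2,0,0,0],[-1,-0.02,0.14,-0.13,-0.022,-0.003,0],[-1,-0.02,0.14,-0.13,-0.022,-0.003,0],[-1,-0.02,0.14,-0.13,-0.022,-0.003,0],[-1,-0.02,0.14,-0.13,-0.022,-0.003,0]]

```text
time: 15.5
eef_pos: [0.4955, 0.0495, 0.1224]
orientation: [-2.074, 1.803, 0.553]
wrist_force: [-0.4, -0.6, -2.3]
gripper_width: 0.191
```

```bash
python3 - <<'E'
from h import *
state()
E
```

```text
t 15.5 TCPb [-1.000e-01  1.181e+02  1.224e+02] phi -60.2 err 0.006 w 17.9 F [-0.4 -0.6 -2.3] q [ 0.48  0.57  1.71 -0.97  1.47 -0.8 ]
```

play_rows:
  rows:
    - [[-1,0.05,-0.35,0,0,0,0],[-1,0.05,-0.35,0,0,0,0],[-1,0,0,-0.1,0,0,0],[-1,0,0,-0.05,0,0,0],[-1,0,0,0,0,0,0]]

```text
time: 16.12
eef_pos: [0.4968, 0.0424, 0.1217]
orientation: [-2.073, 1.801, 0.553]
wrist_force: [-0.7, -0.4, -2.5]
gripper_width: 0.189
```

play_rows:
  rows:
    - [[-0.52,0.02,-0.11,0.2,0,0,0],[-0.43,0.02,-0.11,0.2,0,0,0],[-0.33,0.02,-0.11,0.2,0,0,0],[-0.23,0.02,-0.11,0.2,0,0,0],[-0.23,0,0,0,0,0,0]]

```text
time: 16.75
eef_pos: [0.4976, 0.038, 0.1297]
orientation: [-2.072, 1.801, 0.553]
wrist_force: [0.0, -0.6, -1.6]
gripper_width: 0.382
```

```bash
python3 - <<'E'
from h import *
o=state()
t=w2b(o["eef_pos"]);x=np.radians(60); print("lower tip",t+18*np.array([0,np.cos(x),-np.sin(x)]))
p=r.camera("side"); q=r.camera("top")
cv2.imwrite("pics/i.png",np.hstack([cv2.resize(p["image"][140:280,250:410],(400,350),interpolation=2),cv2.resize(q["image"][150:290,230:390],(400,350),interpolation=2)]))
E
```

```text
t 16.75 TCPb [  0.3 106.4 129.7] phi -60.1 err 0.006 w 35.9 F [ 0.  -0.6 -1.6] q [ 0.46  0.55  1.72 -0.98  1.46 -0.82]
lower tip [  0.26787655 115.36584757 114.13747431]
```

View pics/i.png

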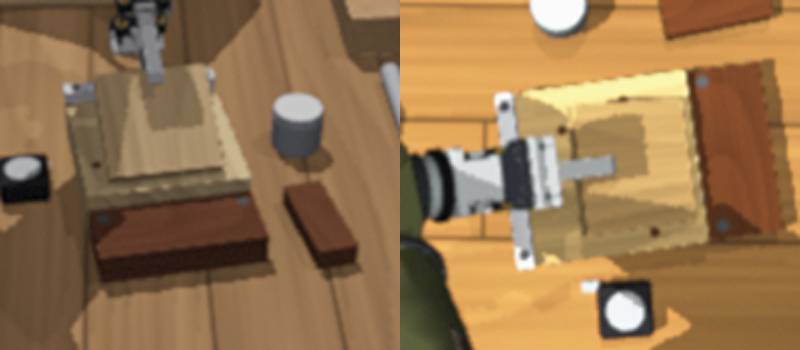

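```bash
python3 - <<'E'
from h import *
W=[]
for be,a,d in((24,31,26),(18,32.5,20),(12.5,34,14),(8,35,8)):
    B_=np.radians(be);A=np.radians(a)
    E_=np.array([22+140*np.cos(B_),60+140*np.sin(B_)]); L=E_-d*np.array([np.cos(A),np.sin(A)]); t=L-18*np.array([np.sin(A),-np.cos(A)])
    W.append(((0,t[0],t[1]),a-90,5)); print(be,E_,L,t)
plan(W)
E
```

```text
24 [149.89636407 116.94313003] [127.61001425 103.55214008] [118.3393289 118.9811515]
18 [155.14791228 103.26237921] [138.28008337  92.51638705] [128.60869041 107.69743307]
12.5 [158.681441    90.30154595] [147.07491498  82.4728453 ] [137.00944272  97.39552161]
8 [160.63752962  79.48423413] [154.08431327  74.89562264] [143.75993742  89.64035944]
t 16.85 TCPb [  0.3 106.5 129.6] phi -60.1 err 0.006 w 36.3 F [-0.5  1.7 -0.9] q [ 0.46  0.55  1.72 -0.98  1.46 -0.82]
5 rows: [-0.04, 0.23, -0.21] [0.004, 0.001, 0.001]
5 rows: [-0.03, 0.2, -0.23] [0.005, 0.001, 0.0]
5 rows: [-0.02, 0.17, -0.21] [0.005, 0.001, -0.0]
5 rows: [-0.02, 0.13, -0.16] [0.003, 0.001, 0.0]
```

play_rows:
  rows:
    - [[-0.23,-0.04,0.23,-0.21,0.004,0.001,0],[-0.23,-0.03,0.23,-0.21,0.004,0.001,0],[-0.23,-0.03,0.23,-0.21,0.004,0.001,0],[-0.23,-0.03,0.23,-0.21,0.004,0.001,0],[-0.23,-0.03,0.23,-0.21,0.004,0.001,0]]

```text
time: 17.48
eef_pos: [0.4959, 0.0497, 0.1189]
orientation: [-2.06, 1.791, 0.575]
wrist_force: [-0.2, -0.7, -1.0]
gripper_width: 0.383
```

play_rows:
  rows:
    - [[-0.23,-0.03,0.2,-0.23,0.005,0.001,0],[-0.23,-0.03,0.2,-0.23,0.005,0.001,0],[-0.23,-0.03,0.2,-0.23,0.005,0.001,0],[-0.23,-0.03,0.2,-0.23,0.005,0.001,0],[-0.23,-0.03,0.2,-0.23,0.005,0.001,0]]

```text
time: 18.1
eef_pos: [0.4944, 0.0596, 0.1074]
orientation: [-2.043, 1.778, 0.6]
wrist_force: [0.1, -0.6, -1.0]
gripper_width: 0.389
```

```bash
python3 - <<'E'
from h import *
plan([((0,137,97.4),-56,5),((0,143.8,89.6),-55,5)])
p=r.camera("side"); q=r.camera("top")
cv2.imwrite("pics/j.png",np.hstack([cv2.resize(p["image"][140:280,250:410],(400,350),interpolation=2),cv2.resize(q["image"][150:290,230:390],(400,350),interpolation=2)]))
E
```

```text
t 18.1 TCPb [  0.3 128.3 107.4] phi -57.4 err 0.006 w 36.6 F [ 0.1 -0.6 -1. ] q [ 0.49  0.58  1.71 -0.93  1.44 -0.8 ]
5 rows: [-0.03, 0.17, -0.2] [0.005, 0.0, 0.001]
5 rows: [-0.02, 0.13, -0.16] [0.003, 0.001, 0.0]
```

View pics/j.png

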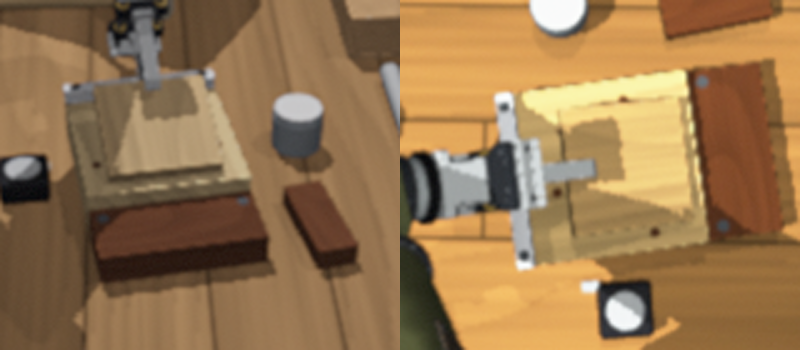

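play_rows:
  rows:
    - [[-0.23,-0.03,0.17,-0.2,0.005,0.001,0],[-0.23,-0.02,0.17,-0.2,0.005,0.001,0],[-0.23,-0.03,0.17,-0.2,0.005,0.001,0],[-0.23,-0.02,0.17,-0.2,0.005,0.001,0],[-0.23,-0.02,0.17,-0.2,0.005,0.001,0]]

```text
time: 18.82
eef_pos: [0.4932, 0.0681, 0.0974]
orientation: [-2.027, 1.764, 0.625]
wrist_force: [-0.1, 0.0, -1.2]
gripper_width: 0.384
```

play_rows:
  rows:
    - [[-0.23,-0.02,0.13,-0.16,0.003,0.001,0],[-0.23,-0.02,0.13,-0.16,0.003,0.001,0],[-0.23,-0.02,0.13,-0.16,0.003,0.001,0],[-0.23,-0.02,0.13,-0.16,0.003,0.001,0],[-0.23,-0.02,0.13,-0.16,0.003,0.001,0]]

```text
time: 19.45
eef_pos: [0.4922, 0.0746, 0.0894]
orientation: [-2.017, 1.757, 0.642]
wrist_force: [-0.6, 0.4, -1.1]
gripper_width: 0.385
```

```bash
python3 - <<'E'
from h import *
o=state(); t=w2b(o["eef_pos"]);A=np.radians(35); w=o["gripper_width"]*47
print("inner tip",t[1:]+w*np.array([np.sin(A),-np.cos(A)]),"outer",t[1:]+(w+12.5)*np.array([np.sin(A),-np.cos(A)]))
q=r.camera("top")
cv2.imwrite("pics/k.png",cv2.resize(q["image"][160:290,240:370],(600,600),interpolation=2))
E
```

```text
t 19.45 TCPb [  0.3 143.4  89.4] phi -55.1 err 0.009 w 36.2 F [-0.6  0.4 -1.1] q [ 0.5   0.6   1.7  -0.89  1.41 -0.8 ]
inner tip [153.76908535  74.63539604] outer [160.9387908   64.39599549]
```

View pics/k.png

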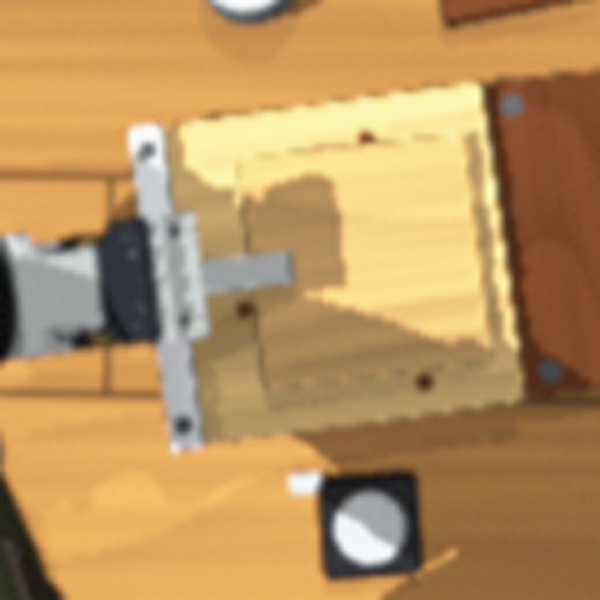

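```bash
python3 - <<'E'
from h import *
p=r.camera("top")
f=lambda u,v,z: np.round(w2b(onz(p,(240+(u+.5)/4.615-.5,160+(v+.5)/4.615-.5),z)),1)
for u,v,z in((238,160,.095),(268,410,.095),(470,135,.078),(496,345,.078),(238,160,.078),(268,410,.078),(488,85,.06),(522,400,.06)): print(u,v,f(u,v,z))
for k in r.trace("plate",p)[:1]: print(k["score"],k["rect"])
print(r.spot_point("plate_mid",p)[:1])
E
```

```text
238 160 [ 70.2 156.3  95. ]
268 410 [-81.7 157.5  95. ]
470 135 [68.1 13.8 78. ]
496 345 [-61.6  15.2  78. ]
238 160 [ 71.5 157.3  78. ]
268 410 [-82.6 158.5  78. ]
488 85 [99.1 -2.7 60. ]
522 400 [-98.1   2.7  60. ]
0.92 [318.9, 217.8, 59.1, 53.5]
[{'uv': [468.1, 277.2], 'score': 0.65}]
```

```bash
python3 - <<'E'
from h import *
plan([((0,138.4,86.4),-45,5),((0,168.4,116.4),-45,5)])
E
```

```text
t 19.65 TCPb [  0.3 143.4  89.5] phi -55.1 err 0.009 w 36.1 F [-0.2  1.  -2.1] q [ 0.5   0.6   1.7  -0.89  1.41 -0.8 ]
5 rows: [0.01, -0.1, -0.06] [0.035, 0.004, 0.001]
5 rows: [-0.09, 0.59, 0.6] [0.0, 0.0, 0.0]
```

play_rows:
  rows:
    - [[-0.2,0.01,-0.1,-0.06,0.035,0.005,0],[-0.17,0.01,-0.1,-0.06,0.035,0.005,0],[-0.13,0.01,-0.1,-0.06,0.035,0.005,0],[-0.1,0.01,-0.1,-0.06,0.035,0.005,0],[-0.06,0.01,-0.1,-0.06,0.035,0.005,0]]

```text
time: 20.27
eef_pos: [0.4928, 0.0694, 0.0866]
orientation: [-1.897, 1.651, 0.796]
wrist_force: [0.4, 1.6, -2.7]
gripper_width: 0.469
```

```bash
python3 - <<'E'
from h import *
o=state(); t=w2b(o["eef_pos"]);A=np.radians(45); w=o["gripper_width"]*47
print("inner tip",t[1:]+w*np.array([np.sin(A),-np.cos(A)]),"outer",t[1:]+(w+12.5)*np.array([np.sin(A),-np.cos(A)]))
p=r.camera("top"); print([k["rect"] for k in r.trace("plate",p)[:1]])
E
```

```text
t 20.27 TCPb [1.000e-01 1.381e+02 8.660e+01] phi -44.8 err 0.009 w 44.1 F [ 0.4  1.6 -2.7] q [ 0.44  0.52  1.73 -0.78  1.29 -0.9 ]
inner tip [153.73582805  71.02732327] outer [162.57466281  62.1884885 ]
[[317.7, 218.5, 52.8, 55.0]]
```

play_rows:
  rows:
    - [[-0.06,-0.05,0.3,0.3,0,0,0],[-0.06,-0.05,0.3,0.3,0,0,0],[-0.06,-0.09,0.6,0.6,0,0,0],[-0.06,-0.15,1,1.2,0,0,0],[-0.06,-0.15,1,1.5,0,0,0]]

```text
time: 21.0
eef_pos: [0.4878, 0.1024, 0.1266]
orientation: [-1.899, 1.653, 0.795]
wrist_force: [-1.1, 0.7, 1.3]
gripper_width: 0.47
```

```bash
python3 - <<'E'
from h import *
state()
p=r.camera("top"); print([k["rect"] for k in r.trace("plate",p)[:1]])
q=r.camera("side")
cv2.imwrite("pics/l.png",np.hstack([cv2.resize(q["image"][140:280,250:410],(400,350),interpolation=2),cv2.resize(p["image"][150:290,230:390],(400,350),interpolation=2)]))
E
```

```text
t 21.0 TCPb [-1.000e-01  1.715e+02  1.266e+02] phi -45.0 err 0.009 w 44.1 F [-1.1  0.7  1.3] q [ 0.5   0.48  1.68 -0.74  1.39 -0.93]
[[319.4, 217.4, 56.0, 57.9]]
```

View pics/l.png

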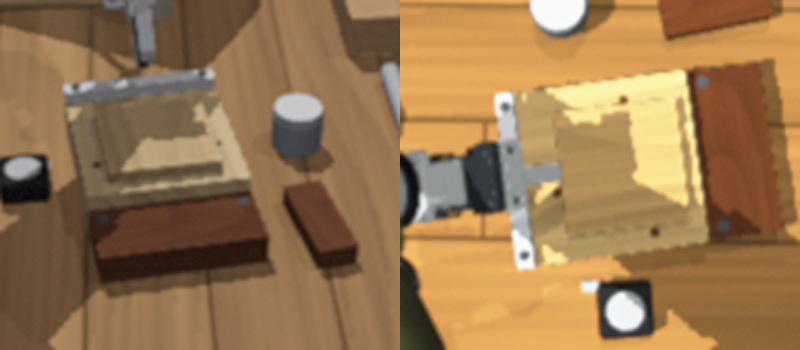

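```bash
cat >> h.py <<'E'
def orix(): return Ro.from_euler("z",-90,degrees=True)*ori(0)
def plan2(way):
    o=state(); p=o["eef_pos"]; R=Ro.from_rotvec(o["orientation"]); x=R.as_matrix(); print("jaw dir board",np.round(RB.inv().apply(x[:,2]),3),"x",np.round(x[:,0],3))
    for q,n in way:
        w=b2w(q); print(n,"rows:",np.round((w-p)*100/n,2).tolist(),np.round((orix()*R.inv()).as_rotvec()/n,3).tolist()); p,R=w,orix()
E
python3 - <<'E'
from h import *
plan2([((0,60,220),10),((0,-25,110),5),((0,-25,67),5)])
E
```

```text
t 21.15 TCPb [  0.3 171.4 126.5] phi -44.9 err 0.007 w 44.2 F [ 0.3 -0.   0.2] q [ 0.5   0.48  1.68 -0.74  1.39 -0.93]
jaw dir board [-0.002  0.708 -0.706] x [ 0.096 -0.7   -0.708]
10 rows: [0.16, -1.1, 0.93] [0.069, -0.052, -0.148]
5 rows: [0.25, -1.68, -2.2] [0.0, 0.0, 0.0]
5 rows: [0.0, 0.0, -0.86] [0.0, 0.0, 0.0]
```

play_rows:
  rows:
    - [[0,0.1,-0.6,2,0.069,-0.052,-0.148],[0.2,0.15,-0.9,1.8,0.069,-0.052,-0.148],[0.5,0.16,-1.1,1.5,0.069,-0.052,-0.148],[1,0.16,-1.2,1.2,0.069,-0.052,-0.148],[1,0.16,-1.2,1,0.069,-0.052,-0.148]]

```text
time: 21.78
eef_pos: [0.4952, 0.051, 0.2008]
orientation: [-0.979, 1.728, 0.452]
wrist_force: [-0.1, 0.7, -0.9]
gripper_width: 0.881
```

play_rows:
  rows:
    - [[1,0.16,-1.2,0.8,0.069,-0.052,-0.148],[1,0.16,-1.2,0.5,0.069,-0.052,-0.148],[1,0.16,-1.2,0.3,0.069,-0.052,-0.148],[1,0.16,-1.2,0.1,0.069,-0.052,-0.148],[1,0.16,-1.2,0.1,0.069,-0.052,-0.148]]

```text
time: 22.4
eef_pos: [0.5031, -0.0092, 0.2183]
orientation: [-0.109, 1.57, 0.117]
wrist_force: [-0.2, -0.5, -0.5]
gripper_width: 0.998
```

```bash
python3 - <<'E'
from h import *
plan2([((0,-28,110),5),((0,-28,67),5)])
E
```

```text
t 22.4 TCPb [ -1.1  58.9 218.3] phi 0.3 err 1.573 w 93.8 F [-0.2 -0.5 -0.5] q [-0.09  0.19  1.63  0.    1.33 -0.24]
jaw dir board [ 1.    -0.002 -0.002] x [-0.002  0.005 -1.   ]
5 rows: [0.27, -1.72, -2.17] [-0.001, -0.0, 0.0]
5 rows: [0.0, 0.0, -0.86] [0.0, 0.0, 0.0]
```

play_rows:
  rows:
    - [[1,0.27,-1.72,-2.17,-0.001,0,0],[1,0.27,-1.72,-2.17,-0.001,0,0],[1,0.27,-1.72,-2.17,-0.001,0,0],[1,0.27,-1.72,-2.17,-0.001,0,0],[1,0.27,-1.72,-2.17,-0.001,0,0]]

```text
time: 23.02
eef_pos: [0.5164, -0.0952, 0.109]
orientation: [-0.119, 1.572, 0.115]
wrist_force: [0.6, -0.3, 0.1]
gripper_width: 1.003
```

play_rows:
  rows:
    - [[1,0,0,-0.86,0,0,0],[1,0,0,-0.86,0,0,0],[1,0,0,-0.86,0,0,0],[1,0,0,-0.86,0,0,0],[1,0,0,-0.86,0,0,0]]

```text
time: 23.65
eef_pos: [0.5168, -0.0943, 0.0667]
orientation: [-0.119, 1.571, 0.116]
wrist_force: [-0.1, -0.5, 0.1]
gripper_width: 1.001
```

```bash
python3 - <<'E'
from h import *
plan2([((0,47,67),10)])
p=r.camera("top"); k=r.trace("plate",p)[0]; c,_=cv2.findContours(k["pixels"].astype(np.uint8),0,1); c=max(c,key=cv2.contourArea); m=cv2.boxPoints(cv2.minAreaRect(c))
print([np.round(w2b(onz(p,u,.078)),1) for u in m]); print([np.round(w2b(onz(p,x["uv"],.078)),1) for x in r.spot_point("plate",p)[:1]])
E
```

```text
t 23.65 TCPb [  0.1 -27.3  66.7] phi -0.1 err 1.567 w 94.1 F [-0.1 -0.5  0.1] q [-0.25  0.41  1.73 -0.    1.01 -0.4 ]
jaw dir board [ 1.     0.004 -0.003] x [-0.003 -0.002 -1.   ]
10 rows: [-0.11, 0.73, 0.0] [0.0, -0.0, -0.0]
[array([ 74.8, 157.2,  78. ]), array([71.5, 19. , 78. ]), array([-71.4,  22.9,  78. ]), array([-68. , 160.2,  78. ])]
[array([ 6.5, 91.9, 78. ])]
```

play_rows:
  rows:
    - [[1,-0.11,0.75,0,0,0,0],[1,-0.11,0.75,0,0,0,0],[1,-0.11,0.75,0,0,0,0],[1,-0.11,0.75,0,0,0,0],[1,-0.11,0.75,0,0,0,0]]

```text
time: 24.42
eef_pos: [0.5112, -0.0564, 0.0671]
orientation: [-0.119, 1.571, 0.116]
wrist_force: [1.2, -0.1, -1.2]
gripper_width: 0.999
```

play_rows:
  rows:
    - [[1,-0.1,0.7,0,0,0,0],[1,-0.1,0.7,0,0,0,0],[1,-0.1,0.7,0,0,0,0],[1,-0.1,0.7,0,0,0,0],[1,-0.1,0.6,0,0,0,0]]

```text
time: 25.05
eef_pos: [0.5061, -0.0225, 0.0671]
orientation: [-0.119, 1.571, 0.116]
wrist_force: [0.2, -1.7, 1.1]
gripper_width: 0.997
```

play_rows:
  rows:
    - [[1,-0.02,0.15,0,0,0,0],[1,-0.02,0.15,0,0,0,0],[1,-0.02,0.1,0,0,0,0],[1,-0.01,0.1,0,0,0,0],[1,-0.01,0.1,0,0,0,0]]

```text
time: 25.68
eef_pos: [0.5054, -0.017, 0.0671]
orientation: [-0.119, 1.571, 0.115]
wrist_force: [0.6, -3.9, 2.2]
gripper_width: 1.004
```

```bash
python3 - <<'E'
from h import *
state()
E
```

```text
t 25.68 TCPb [ 0.  50.8 67.1] phi -0.1 err 1.567 w 94.4 F [ 0.6 -3.9  2.2] q [-0.1   0.37  1.78 -0.    0.99 -0.25]
```

play_rows:
  rows:
    - [[1,-0.01,0.1,0,0,0,0],[1,-0.01,0.1,0,0,0,0],[1,-0.01,0.1,0,0,0,0],[1,0,0.05,0,0,0,0],[1,0,0,0,0,0,0]]

```text
time: 26.3
eef_pos: [0.5056, -0.0149, 0.0672]
orientation: [-0.122, 1.57, 0.114]
wrist_force: [3.7, -15.2, 0.1]
gripper_width: 1.003
```

play_rows:
  rows:
    - [[1,-0.01,0.1,0,0,0,0],[1,0,0,0,0,0,0],[1,0.1,-0.6,0,0,0,0],[1,0.2,-1.4,0,0,0,0],[1,0.4,-3,0,0,0,0]]

```text
time: 26.92
eef_pos: [0.5119, -0.0626, 0.0669]
orientation: [-0.12, 1.572, 0.117]
wrist_force: [-0.6, 0.1, 0.4]
gripper_width: 1.003
```

play_rows:
  rows:
    - [[1,0.3,-2,2,0,0,0],[1,0.3,-2,4,0,0,0],[1,0,-2,5,0,0,0],[1,0,-3,5,0,0,0],[1,0,-3,2,0,0,0]]

```text
time: 27.55
eef_pos: [0.5183, -0.1838, 0.2501]
orientation: [-0.12, 1.568, 0.115]
wrist_force: [-0.5, 0.3, -1.2]
gripper_width: 1.004
```

```bash
python3 - <<'E'
from h import *
state()
p=r.camera("top"); k=r.trace("plate",p)[0]; c,_=cv2.findContours(k["pixels"].astype(np.uint8),0,1); c=max(c,key=cv2.contourArea); m=cv2.boxPoints(cv2.minAreaRect(c))
print([np.round(w2b(onz(p,u,.078)),1) for u in m]); print([np.round(w2b(onz(p,x["uv"],.078)),1) for x in r.spot_point("plate",p)[:1]])
q=r.camera("side"); print([np.round(w2b(onz(q,x["uv"],.078)),1) for x in r.spot_point("plate",q)[:1]])
for n in("offcut","tin","tape","wrench","hammer","jar","steelbar"):
    print(n,[np.round(onz(P,x["uv"],0),3) for P in(p,q) for x in r.spot_point(n,P)[:1]])
cv2.imwrite("pics/m.png",np.hstack([cv2.resize(q["image"][140:280,250:410],(400,350),interpolation=2),cv2.resize(p["image"][150:290,230:390],(400,350),interpolation=2)]))
E
```

```text
t 27.55 TCPb [ -11.4 -116.1  250.1] phi -0.2 err 1.567 w 94.4 F [-0.5  0.3 -1.2] q [-0.41  0.27  1.46 -0.    1.41 -0.55]
[array([ 70.9, 202.7,  78. ]), array([69.9, 60.2, 78. ]), array([-69.3,  61.2,  78. ]), array([-68.3, 202.9,  78. ])]
[array([  3.4, 129.1,  78. ])]
[array([  5.8, 133.5,  78. ])]
offcut [array([ 0.689, -0.084,  0.   ]), array([ 0.697, -0.094, -0.   ])]
tin [array([0.694, 0.095, 0.   ]), array([0.688, 0.097, 0.   ])]
tape [array([0.331, 0.007, 0.   ]), array([0.33 , 0.021, 0.   ])]
wrench [array([ 0.524, -0.451,  0.   ]), array([ 0.53 , -0.446,  0.   ])]
hammer [array([0.33 , 0.488, 0.   ]), array([0.328, 0.477, 0.   ])]
jar [array([0.496, 0.47 , 0.   ]), array([0.501, 0.467, 0.   ])]
steelbar [array([ 0.318, -0.431,  0.   ]), array([ 0.328, -0.435,  0.   ])]
```

View pics/m.png

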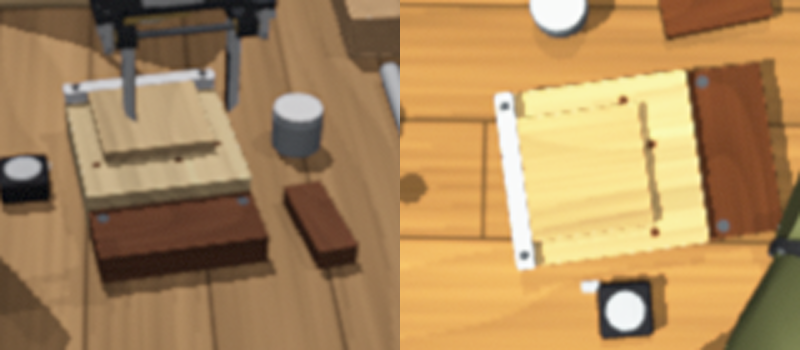

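```bash
python3 -c "
from cell import r
print(r.sign_off())"
```

```text
the job is handed in; nothing more can be done
None
```

The plate is turned over: it lies drilled face down on the upper bed, square against the fence, and the job is handed in (about 27.6 s on the robot clock).

**How it was done:** I lifted the overhanging edge with the lower finger to about 36°, with the far edge at the step. I then gripped the edge and held the plate upright for more than 0.6 s. It was upright in the gripper, clear of the ledge, not standing on it. I lowered it to 30° with its low edge on the bed, loosened the grip and let the plate ride down on the lower finger. The last 5° or so it dropped free; I worked out about 4.5 rad/s for that (limit 8) but did not measure it. Finally I pushed it home with both fingertips until the wrist force rose to about 15 N, then backed the arm well clear.

**Last checks:**
- **Plate position:** from the top camera the centre is at about x = 1–3 mm and y = 129–132 mm, within about 0.01 rad of square. The side camera put it at y = 133.5 mm, still within the 126–134 mm limit.
- **Fence gap:** the traced edge came out at 202–203 mm, past the fence face at 200 mm, which is measurement error. In the picture it sits tight against the fence.
- **Bystanders:** six of them read within about 15 mm of where they started, which is the networks' own scatter. The tape measure's readings were 12–26 mm off its first one, but it is at the same pixels in the top pictures from start and end, so I take it as unmoved.

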